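# Test two sprung ledges, stand the tea canister on the sound one

## Task

Take the red tea canister off the sloping stand and stand it upright on the middle of the mint coaster, and let go. Then test the two sprung steel ledges with the fingertips, first the one on the robot's left, then the one on its right: press down on the black middle line with about 8 N (never more than 18 N), hold it there for a moment, and judge how far it sinks. Finally take up the canister again and stand it upright on the middle line of the sound ledge, the one that sank less; set it down gently, let go, and leave everything else where it is.

Things in the scene. Friction and masses are not known exactly. Their poses are not given: they have to be found in the camera images.
- canister: red tea canister with a steel lid band and white stripe: a closed upright cylinder 62 mm in diameter, 110 mm tall, 0.31 to 0.41 kg, smooth all round. Origin: centre of its foot; z axis runs along it from foot to lid. At the start it lies back at 45 degrees on the stand, lid end up and away from the robot.
- stand: fixed sloping steel stand, foot 150 x 56 mm; origin under its centre; its level x axis points the way the 45 degree ramp rises (roughly away from the robot). The canister lies on the ramp, foot against the low stop. Ramp and its 8 mm side lips are only 56 mm wide, so the canister's sides are free for fingers. It comes free when lifted straight up.
- coaster: mint green round silicone coaster, 100 mm across, 5 mm thick, fixed flat on the trolley top. Origin: centre of its underside.
- ledge_p_post: fixed aluminium post of one ledge, 110 mm wide, 40 deep, 116 tall; origin under the ledge's root on the trolley top. The ledge reaches 180 mm along its -x (roughly towards the robot). A white gauge 135 mm tall stands beside the tip, 62 mm to the +y side of the centre line: at 8 N the tip sinks to its green band if sound, to its red band if tired.
- ledge_p_mid (a point): centre of the 10 mm wide black line across the middle of that ledge, on its top face, 104 mm above the trolley top when unloaded, 90 mm from the hinge at the root and 90 mm from the tip. Ledge: flat spring-steel tongue 180 x 90 x 4 mm. Site axes: x along the ledge from tip to root, y across, z up, tilting with the ledge.
- ledge_p (a joint): sag of that ledge as an angle at its root, rad: 0 unloaded, positive downwards, stop at 0.7. One of the two ledges is sound (6.4 N m/rad: 8 N at the middle line sinks the line about 10 mm), the other tired (2.0 N m/rad: about 31 mm). They look alike and either may be on either side.
- ledge_q_post: fixed aluminium post of one ledge, 110 mm wide, 40 deep, 116 tall; origin under the ledge's root on the trolley top. The ledge reaches 180 mm along its -x (roughly towards the robot). A white gauge 135 mm tall stands beside the tip, 62 mm to the +y side of the centre line: at 8 N the tip sinks to its green band if sound, to its red band if tired.
- ledge_q_mid (a point): centre of the 10 mm wide black line across the middle of that ledge, on its top face, 104 mm above the trolley top when unloaded, 90 mm from the hinge at the root and 90 mm from the tip. Ledge: flat spring-steel tongue 180 x 90 x 4 mm. Site axes: x along the ledge from tip to root, y across, z up, tilting with the ledge.
- ledge_q (a joint): sag of that ledge as an angle at its root, rad: 0 unloaded, positive downwards, stop at 0.7. One of the two ledges is sound (6.4 N m/rad: 8 N at the middle line sinks the line about 10 mm), the other tired (2.0 N m/rad: about 31 mm). They look alike and either may be on either side.
- kettle: white plastic kettle with black base and handle and a red lid button, 215 mm tall, 150 mm across; origin under its centre. Bystander.
- glass_holder: stainless wire holder 180 x 180 mm with four blue glasses and a centre stem 196 mm tall; origin under its centre. Bystander.
- sugar_pot: white porcelain sugar pot with knob, 94 mm across, 104 mm tall; origin under its centre. Bystander.
- mug: blue ceramic mug, 80 mm across plus handle, 90 mm tall; origin under its centre. Bystander.
- jar: closed jar, 72 mm across, 100 mm tall; origin under its centre. Bystander.
- biscuit_tin: green tin with a brass-coloured lid, 120 x 120 x 60 mm; origin under its centre. Bystander.
- spoon: spoon lying flat; origin under its middle. Bystander.
Things that resemble listed ones, but are neither listed nor needed, are in the scene too. Leave any yellow look-alike of the canister alone.

How it is judged (in metres and radians):
On the way, in this order (a step that is already met when the one before it is completed fails the run):
1. the canister stands upright on the coaster within 30 mm of its centre, let go (horizontal distance between canister and coaster below 0.03 m and angle between canister's own z axis and vertical below 0.1 rad and contact force between canister and coaster above 1 N and contact force between the fingers and canister below 0.1 N), for 0.2 s.
2. with the canister on the coaster, the left ledge is pressed at its middle line (25 mm either way) with 5.5 to 11.5 N for half a second (((world y of ledge_p_mid above 0 m and (contact force between the fingers and ledge_p_post between 5.5 and 11.5 N and x of the grasp point in the frame of ledge_p_mid between -0.025 and 0.025 m and y of the grasp point in the frame of ledge_p_mid between -0.04 and 0.04 m and value of joint ledge_p above 0.03 rad and contact force between canister and coaster above 1 N)) or (world y of ledge_q_mid above 0 m and (contact force between the fingers and ledge_q_post between 5.5 and 11.5 N and x of the grasp point in the frame of ledge_q_mid between -0.025 and 0.025 m and y of the grasp point in the frame of ledge_q_mid between -0.04 and 0.04 m and value of joint ledge_q above 0.03 rad and contact force between canister and coaster above 1 N)))), for 0.5 s.
3. then the right ledge likewise (((not (world y of ledge_p_mid above 0 m) and (contact force between the fingers and ledge_p_post between 5.5 and 11.5 N and x of the grasp point in the frame of ledge_p_mid between -0.025 and 0.025 m and y of the grasp point in the frame of ledge_p_mid between -0.04 and 0.04 m and value of joint ledge_p above 0.03 rad and contact force between canister and coaster above 1 N)) or (not (world y of ledge_q_mid above 0 m) and (contact force between the fingers and ledge_q_post between 5.5 and 11.5 N and x of the grasp point in the frame of ledge_q_mid between -0.025 and 0.025 m and y of the grasp point in the frame of ledge_q_mid between -0.04 and 0.04 m and value of joint ledge_q above 0.03 rad and contact force between canister and coaster above 1 N)))), for 0.5 s.
At the end, for the whole second after the job is handed in: the canister stands upright (within 0.12 rad) and at rest on the sound ledge, its foot within 25 mm of the middle line's centre along and across the ledge, the ledge sagging less than 0.085 rad under it (the tired one sags more), let go (((contact force between canister and ledge_p_post above 1 N and x of canister in the frame of ledge_p_mid between -0.025 and 0.025 m and y of canister in the frame of ledge_p_mid between -0.025 and 0.025 m and z of canister in the frame of ledge_p_mid between -0.008 and 0.008 m and value of joint ledge_p below 0.085 rad) or (contact force between canister and ledge_q_post above 1 N and x of canister in the frame of ledge_q_mid between -0.025 and 0.025 m and y of canister in the frame of ledge_q_mid between -0.025 and 0.025 m and z of canister in the frame of ledge_q_mid between -0.008 and 0.008 m and value of joint ledge_q below 0.085 rad)) and angle between canister's own z axis and vertical below 0.12 rad and linear speed of canister below 0.02 m/s and contact force between the fingers and canister below 0.1 N); the robot touches nothing.
It fails at once if a ledge is loaded with more than 18 N (contact force between any of ledge_p_post, ledge_q_post and anything else above 18 N).
It fails at once if a bystander is moved more than 30 mm (distance of any of kettle, glass_holder, sugar_pot, mug, jar, biscuit_tin, spoon from where it was at the start of the episode above 0.03 m).
It also fails if it takes over 72 s, if anything falls off the work surface, if the arm or the gripper's body presses on something with over 40 N, if the wrist force passes 120 N, or if a joint passes its speed limit or range.

## Robot

A 6-joint arm with a two-finger parallel gripper is mounted at the origin on the work surface. World frame = base frame: x ahead of the robot, y to its left, z up, the work surface at z = 0. Lengths are in mm, angles in rad, forces in N, time in s.
With the tool pointing down it reaches from about 350 to 775 mm from the base axis. Payload 7.3 kg.
Tool frame: the origin (TCP) lies at the very end of the fingers, on their centre line; the grasp point (between the pads) lies bot.grip_point_offset behind it (bot.grip_point_offset is the distance from the TCP to the grasp point, in mm); z points along the fingers, y is the line along which they close (so a half turn about z gives the same grasp; the last joint's range is limited). The gripper opens to 92 mm and grips with 3 to 60 N. Pads are 19 mm wide; open, the fingers measure 130 mm over their backs; the gripper's body (75 mm by 190 mm) begins 47 mm behind the grasp point.
Start: joints at [-0.146, 0.342, 1.524, -0, 1.275, -0.146], TCP at [525.019, 0.019, 226.741] pointing down, gripper open.
Joint ranges: [-2.53, 2.53], [-0.77, 2.02], [0.04, 2.7], [-1, 4.14], [0.28, 2.66], [-3.11, 3.11]. Speed limits (rad/s): [2.57, 2.57, 3.14, 3.14, 3.14, 3.14].

## Interface

Orientations are given as [roll, pitch, yaw] about the fixed x, y, z axes, in that order (R = Rz(yaw) Ry(pitch) Rx(roll)).
In Python, from plant import bot gives the robot as it stands. The module is installed in compiled form; this text tells all that it offers.
- The arm moves only by the tool carry_out, never from a script. Its argument "plan" is a list of rows, each an object of numbers: "tx", "ty", "tz": the shift along the world's x, y, z in mm; "rx", "ry", "rz": the turn, a rotation vector about the world's x, y, z in rad. A call has 1 to 12 rows; each row shifts and turns the commanded pose from where the row before left it; what a row does not reach is not made up. A row lasts 1/10 s, in which the tool goes at most 50 mm and 8.59 degrees, less where a joint would pass 70% of its speed; a pose out of reach is approached as far as the arm can. A call with a gripper value outside its range is refused whole. "gripper" is the closure, from 0 (fully open) to 1 (shut), set as the call begins (left out, the last holds). The fingers move at their own pace and stop on an object; the grip force is fixed at half the most. Time passes only in rows, so rows that do not move let the fingers close. It gives the time, the measured TCP pose, the force, the opening and the grip force at its end, in the units of the state.
- bot.get_obs(): the state, without advancing time (a new reading comes with each control period).
- bot.capture(name): name is "scene" or "side" or "wrist"; returns the picture (400x640x3 uint8, red, green, blue); there is no depth.
- bot.camera_model(name): a dict with "camera_matrix" (3x3 intrinsics, pixels), "R" (3x3) and "t" (3): a world point X has camera coordinates R X + t. Camera axes: x right, y down, z forward; pixel columns grow to the right and rows downward; lengths in mm; the calibration is good to about 2 mm. A picture is of the moment at which its call begins: read the wrist's pose just before it. camera_model takes no time and is no camera call; for the wrist camera it gives the pose at the moment of the call.
- bot.close_job(): hands the job in; it is judged then, once.
The state is a dict: "time": time; "joint_positions": joint angles; "dq": joint speeds; "tau": joint torques, N m; "tool_pos": TCP position; "tcp_rot": TCP orientation; "contact_force": force on the tool from outside, world axes, zero at the start; "moment": the same for the moment, N m; "grip_width": finger opening in mm; "finger_force": force on a finger pad.
Only numpy, scipy, OpenCV 4.12 (cv2) and the standard library are available. Lean on these libraries where they do the work, as an engineer would, in place of code of your own. Each camera call takes 0.05 s, during which the arm holds its last target. There are 200 camera calls.

## Working session

There is one attempt and no reset: what is moved stays moved. The work goes in short steps, Python scripts to look and compute and a tool call to move; the robot and the scene stay as the last step left them, time stands still between calls to the robot, and variables do not carry over. Pictures are saved under pics/ and viewed, at most 10 in all, crops included, and the job is handed in when it is done.

Besides the shell and the picture viewer there is one more tool, called after "Request:" by a JSON object that holds its "name" and its "arguments". carry_out: Moves the arm, as the interface text tells. Its arguments: {"type":"object","properties":{"plan":{"type":"array"},"gripper":{"type":"number"}},"required":["plan"]}

```bash
mkdir -p pics; ls
cat > h.py <<'E'
import numpy as np,cv2
from plant import bot
def snap(cam,fn=None):
    m=bot.camera_model(cam); im=bot.capture(cam)
    if fn: cv2.imwrite('pics/'+fn,im[:,:,::-1])
    return im,m
def ray(m,uv):
    K,R,t=[np.array(m[k],float) for k in('camera_matrix','R','t')]
    return -R.T@t, R.T@np.linalg.solve(K,[uv[0],uv[1],1.])
def onz(m,uv,z):
    c,d=ray(m,uv); return c+d*(z-c[2])/d[2]
def proj(m,X):
    K,R,t=[np.array(m[k],float) for k in('camera_matrix','R','t')]
    p=K@(R@np.array(X,float)+t); return p[:2]/p[2]
E
python3 - <<'E'
from h import *
print(bot.get_obs(),bot.grip_point_offset)
for c in('scene','side','wrist'):
    im,m=snap(c,c+'0.png'); print(c,ray(m,(320,200)))
E
```

```text
pics
{'time': 0.0, 'joint_positions': array([-1.46023971e-01,  3.42727925e-01,  1.52503513e+00, -1.93926059e-06,
        1.27539890e+00, -1.45980541e-01]), 'dq': array([-7.38106779e-04, -5.30557998e-05,  5.59679302e-04,  1.18867533e-03,
       -3.92547962e-04,  3.03251942e-04]), 'tau': array([ 7.61924657e-04, -4.31245601e+01, -2.44219762e+01,  7.17750052e-02,
        5.59406646e-02, -1.04314388e-04]), 'tool_pos': array([5.24583798e+02, 7.02887739e-02, 2.26035946e+02]), 'tcp_rot': array([-3.14003977e+00, -2.26440517e-04,  1.57075329e+00]), 'contact_force': array([-0.18061145, -0.22561373, -0.14482382]), 'moment': array([-0.01808973,  0.04200012, -0.03084686]), 'finger_force': 0.0, 'grip_width': 91.35760089204905} 18.8
scene (array([1772.4222794 ,  144.61324384, 1070.55854157]), array([-0.79138925, -0.09784206, -0.60351279]))
side (array([-316.50958746, -763.84750736,  814.03300318]), array([ 0.60309707,  0.58074943, -0.54684176]))
wrist (array([525.79190612,  86.54812841, 384.42767875]), array([ 0.02014446, -0.31377816, -0.94956073]))
```

View pics/scene0.png

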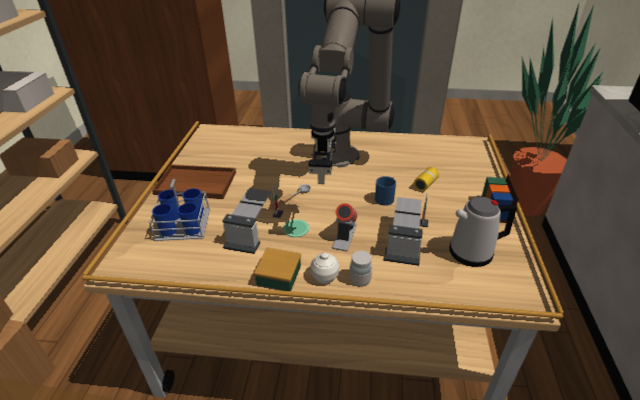

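View pics/side0.png

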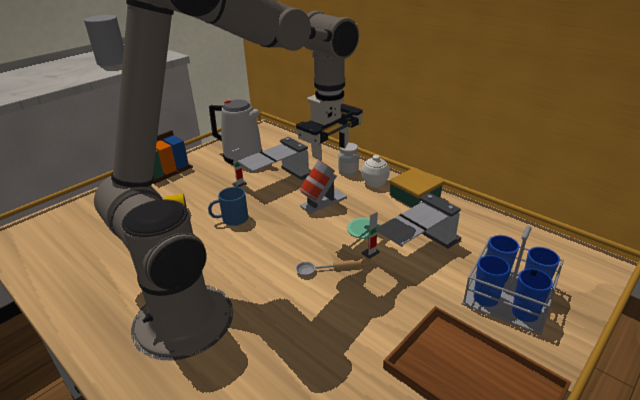

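Scene view: the red canister lies on its stand at about (346,215), with the coaster at (297,228). The left ledge is at about (405,230), the right at (250,220). The yellow look-alike at (427,179) stays untouched. The side view agrees: canister (318,182), coaster (362,228), right ledge (412,225), left ledge (270,158). Next I enlarge these for detail.

Run:
```python
import cv2,numpy as np
a=cv2.imread('pics/scene0.png')[170:270,215:440]; b=cv2.imread('pics/side0.png')[130:270,225:475]
a=cv2.resize(a,(720,320),interpolation=cv2.INTER_CUBIC) # 3.2x
b=cv2.resize(b,(800,448),interpolation=cv2.INTER_CUBIC) #3.2x
cv2.imwrite('pics/c1.png',a)
cv2.imwrite('pics/c2.png',b)
```

```text
(no output)
```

View pics/c1.png

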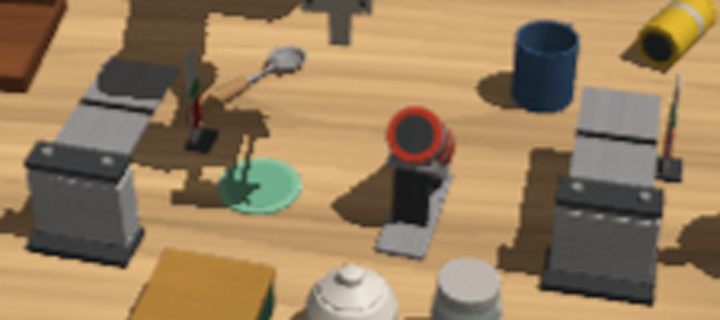

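View pics/c2.png

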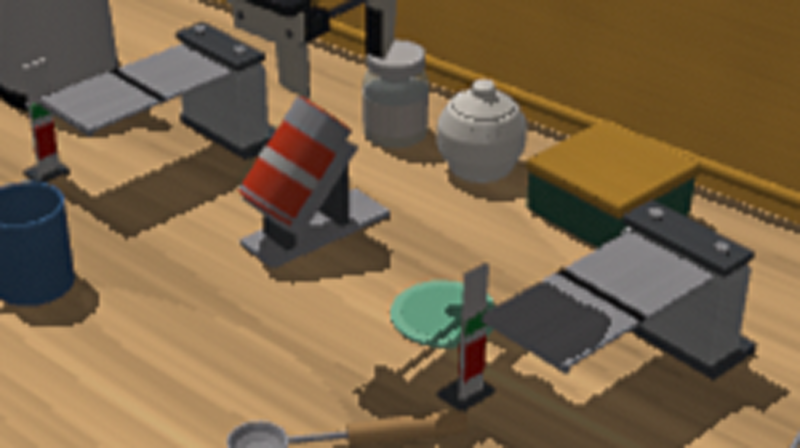

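View pics/wrist0.png

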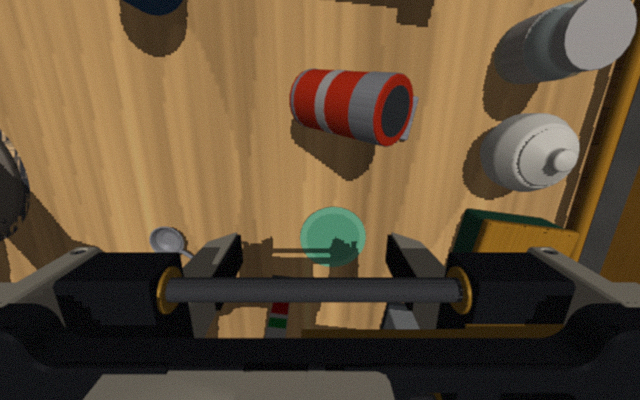

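c1/c2: the red canister's lid is at scene (344,212) and wrist (397,112). It has red bands, a white stripe and a steel band and lies on the ramp, so it fits; the other candidate, yellow at scene (427,179), is the look-alike. The coaster centre is at wrist (332,236). The black mid-lines are at about scene (407,213) left and (252,203) right, and at side (267,156) and (413,222).

```bash
cat >> h.py <<'E'
def tri(ms,uvs):
    A=np.zeros((3,3));b=np.zeros(3)
    for m,u in zip(ms,uvs):
        c,d=ray(m,u);d/=np.linalg.norm(d);P=np.eye(3)-np.outer(d,d);A+=P;b+=P@c
    X=np.linalg.solve(A,b); return X,[np.round(proj(m,X)-u,1).tolist() for m,u in zip(ms,uvs)]
E
python3 - <<'E'
from h import *
np.set_printoptions(precision=1,suppress=True)
M={k:bot.camera_model(k) for k in('scene','side','wrist')}
I={k:cv2.imread(f'pics/{k}0.png') for k in M}
def blobs(k,lo,hi,mn=60):
    h=cv2.cvtColor(I[k],cv2.COLOR_BGR2HSV); m=cv2.inRange(h,lo,hi)
    n,l,s,c=cv2.connectedComponentsWithStats(m)
    return [(s[i][:4],s[i][4],c[i]) for i in range(1,n) if s[i][4]>=mn]
for k in M: 
    for b in blobs(k,(65,60,60),(90,255,255)): print('mint',k,*b,onz(M[k],b[2],5))
for k in('scene','side'):
    L={'scene':[(407,212.8),(251.6,203.4)],'side':[(267.2,156.3),(413.2,222.5)]}[k]
    for u in L: print('mid',k,onz(M[k],u,104))
print('lid',tri([M['scene'],M['wrist']],[(344.4,211.9),(397.5,112)]))
# lines ends side/scene
for a,b in(((580,131),(655,144)),((80,101),(153,114))):
    print('line sc',[onz(M['scene'],(215+p[0]/3.2,170+p[1]/3.2),104) for p in(a,b)])
for a,b in(((113,71),(158,98)),((560,272),(645,320))):
    print('line si',[onz(M['side'],(225+p[0]/3.2,130+p[1]/3.2),104) for p in(a,b)])
# canister silhouettes in wrist: red pieces
h=cv2.cvtColor(I['wrist'],cv2.COLOR_BGR2HSV);m=cv2.inRange(h,(0,150,90),(8,255,255))|cv2.inRange(h,(172,150,90),(180,255,255))
m[220:]=0
p=np.argwhere(m)[:,::-1].astype(np.float32);print(cv2.minAreaRect(p),cv2.boxPoints(cv2.minAreaRect(p)))
E
```

```text
mint scene [572  11  20  59] 229 [582.2  43.6] [-1802.2  1752.5     5. ]
mint scene [557  15  20  85] 255 [567.   67.9] [-1257.8  1464.8     5. ]
mint scene [574  47  20  38] 122 [584.4  65.5] [-1315.1  1597.2     5. ]
mint scene [576  51  23  49] 123 [586.9  78.8] [-1069.2  1525.9     5. ]
mint scene [523  62   6  28] 61 [525.6  76.3] [-1077.2  1149.1     5. ]
mint scene [531  63   9  48] 114 [535.6  88. ] [-887.5 1160.5    5. ]
mint scene [576  91  16  23] 148 [584.6 101.6] [-708.9 1384.6    5. ]
mint scene [560  96  12  29] 108 [565.7 113.3] [-542.2 1227.1    5. ]
mint scene [487 178  20   6] 100 [496.2 180.6] [162.7 713.4   5. ]
mint scene [284 220  25  17] 331 [295.7 228. ] [557.8 -99.1   5. ]
mint side [347 218  23  20] 367 [359.2 227.4] [542.5 -92.9   5. ]
mint wrist [301 207  64  59] 2496 [331.7 233.4] [551.8 -91.8   5. ]
mid scene [549.6 304.4 104. ]
mid scene [ 550.1 -259.6  104. ]
mid side [547.4 305.6 104. ]
mid side [ 545.8 -268.3  104. ]
lid (array([598.8,  84. , 130. ]), [[-0.1, -0.0], [0.0, -0.3]])
line sc [array([542.7, 266.7, 104. ]), array([557.7, 348.3, 104. ])]
line sc [array([ 543.4, -305. ,  104. ]), array([ 559.1, -215.7,  104. ])]
line si [array([552.4, 346.2, 104. ]), array([542.3, 264.5, 104. ])]
line si [array([ 551.8, -222.8,  104. ]), array([ 540.5, -311.9,  104. ])]
((350.5049743652344, 106.7556381225586), (122.51663208007812, 72.06610870361328), 3.6522226333618164) [[287.1 138.8]
 [291.7  66.9]
 [413.9  74.7]
 [409.3 146.6]]
```

Run:
```python
from h import *
np.set_printoptions(precision=2,suppress=True)
m=bot.camera_model('wrist'); I=cv2.imread('pics/wrist0.png')
h=cv2.cvtColor(I,cv2.COLOR_BGR2HSV);r=cv2.inRange(h,(0,150,90),(8,255,255))|cv2.inRange(h,(172,150,90),(180,255,255));r[160:]=0
mid=[]
for c in list(range(302,312))+list(range(345,358)):
    y=np.flatnonzero(r[:,c]); mid.append((c,(y[0]+y[-1])/2)); 
mid=np.array(mid); p=np.polyfit(*mid.T,1); print(mid[[0,9,10,-1]],p)
u=[(300,np.polyval(p,300)),(390,np.polyval(p,390))]
n=np.cross(ray(m,u[0])[1],ray(m,u[1])[1])
# n.(c,s,1)=0
A=np.hypot(n[0],n[1]);ph=np.arctan2(n[1],n[0])
print('psi',[ph+s*np.arccos(-n[2]/A) for s in(1,-1)])
k=cv2.inRange(h,(65,60,60),(90,255,255)); pts=cv2.findContours(k,0,1)[0]
c=max(pts,key=cv2.contourArea); q=c[:,0,:]; 
X=np.array([onz(m,x,5) for x in q.astype(float)])
hull=cv2.convexHull(X[:,:2].astype(np.float32)); print('coaster',cv2.minEnclosingCircle(hull))
```

```text
[[302.   94. ]
 [311.   92. ]
 [345.   96.5]
 [357.   76.5]] [ -0.2  155.03]
psi [np.float64(0.13139055872598338), np.float64(-2.9026537053337145)]
coaster ((553.2587890625, -98.5469741821289), 49.03129577636719)
```

Run:
```python
from h import *
np.set_printoptions(precision=2,suppress=True)
m=bot.camera_model('wrist'); I=cv2.imread('pics/wrist0.png')
h=cv2.cvtColor(I,cv2.COLOR_BGR2HSV);r=cv2.inRange(h,(0,170,40),(7,255,255))|cv2.inRange(h,(172,170,40),(180,255,255));r[160:]=0
mid=[]
for c in list(range(304,316,2))+list(range(340,352,2)):
    y=np.flatnonzero(r[:,c]); mid.append((c,y[0],y[-1],(y[0]+y[-1])/2)); 
mid=np.array(mid); print(mid); p=np.polyfit(mid[:,0],mid[:,3],1)
u=[(300,np.polyval(p,300)),(390,np.polyval(p,390))]
n=np.cross(ray(m,u[0])[1],ray(m,u[1])[1])
A=np.hypot(n[0],n[1]);ph=np.arctan2(n[1],n[0])
print('psi',[ph+s*np.arccos(-n[2]/A) for s in(1,-1)],'lid at 397:',np.polyval(p,397))
for psi in(-.3,-.2,-.15,-.1,-.05,0,.1):
    a=np.array([np.cos(psi),np.sin(psi),1])/2**.5
    L=np.array([598.8,84,130]); print(psi,[proj(m,L-a*s) for s in(0,60,100)])
```

```text
[[304.   75.  124.   99.5]
 [306.   73.  125.   99. ]
 [308.   71.  126.   98.5]
 [310.   71.  127.   99. ]
 [312.   70.  127.   98.5]
 [314.   70.  128.   99. ]
 [340.   74.  134.  104. ]
 [342.   73.  135.  104. ]
 [344.   72.  135.  103.5]
 [346.   71.  136.  103.5]
 [348.   72.  136.  104. ]
 [350.   71.  136.  103.5]]
psi [np.float64(-0.14985541993683227), np.float64(-3.2335850870938625)] lid at 397: 110.30056272757366
-0.3 [array([397.56, 111.69]), array([346.51,  98.27]), array([319.3 ,  91.12])]
-0.2 [array([397.56, 111.69]), array([345.33, 102.58]), array([317.68,  97.76])]
-0.15 [array([397.56, 111.69]), array([344.89, 104.76]), array([317.12, 101.1 ])]
-0.1 [array([397.56, 111.69]), array([344.56, 106.94]), array([316.71, 104.45])]
-0.05 [array([397.56, 111.69]), array([344.34, 109.13]), array([316.47, 107.78])]
0 [array([397.56, 111.69]), array([344.21, 111.3 ]), array([316.38, 111.1 ])]
0.1 [array([397.56, 111.69]), array([344.28, 115.62]), array([316.68, 117.66])]
```

Request:
{"name": "carry_out", "arguments": {"plan": [{"tx":4,"ty":7.4,"rz":-0.145},{"tx":4,"ty":7.4,"rz":-0.145},{"tx":4,"ty":7.4,"rz":-0.145},{"tx":4,"ty":7.4,"rz":-0.145},{"tx":4,"ty":7.4,"rz":-0.145},{"tx":4,"ty":7.4,"rz":-0.145},{"tx":4,"ty":7.4,"rz":-0.145},{"tx":4,"ty":7.4,"rz":-0.145},{"tx":4,"ty":7.4,"rz":-0.145},{"tx":4,"ty":7.4,"rz":-0.145},{"tx":4,"ty":7.4,"rz":-0.145},{"tx":4,"ty":7.4,"rz":-0.145}], "gripper": 0}}

```text
invalid input at $.plan[0]: expected keys tx, ty, tz, rx, ry, rz
```

Request:
{"name": "carry_out", "arguments": {"plan": [{"rx":0.0147,"ry":0.086,"tz":-4},{"rx":0.0147,"ry":0.086,"tz":-4},{"rx":0.0147,"ry":0.086,"tz":-4},{"rx":0.0147,"ry":0.086,"tz":-4},{},{}]}}

```text
invalid input at $.plan[0]: expected keys tx, ty, tz, rx, ry, rz
```

```bash
cat >> h.py <<'E'
from scipy.spatial.transform import Rotation as Ro
np.set_printoptions(precision=2,suppress=True)
def st():
    o=bot.get_obs(); R=Ro.from_euler('xyz',o['tcp_rot']).as_matrix(); p=o['tool_pos']
    print('t',round(o['time'],2),'p',p,'x',R[:,0],'z',R[:,2],'grasp',p-R[:,2]*bot.grip_point_offset,'F',o['contact_force'],'w',o['grip_width'],o['finger_force'],'q',o['joint_positions'])
    return p,R
E
python3 - <<'E'
from h import *
p,R=st()
im,m=snap('wrist','w1.png')
print(proj(m,[598.8,84.5,130]),proj(m,[580,87.7,110.9]))
E
```

```text
t 0.15 p [524.7    0.07 226.19] x [-0.  1.  0.] z [-0.  0. -1.] grasp [524.72   0.06 244.99] F [ 0.96 -0.03 -0.94] w 91.78232519546289 0.0 q [-0.15  0.34  1.52 -0.    1.28 -0.15]
[397.61 111.1 ] [372.07 107.37]
```

View pics/w1.png

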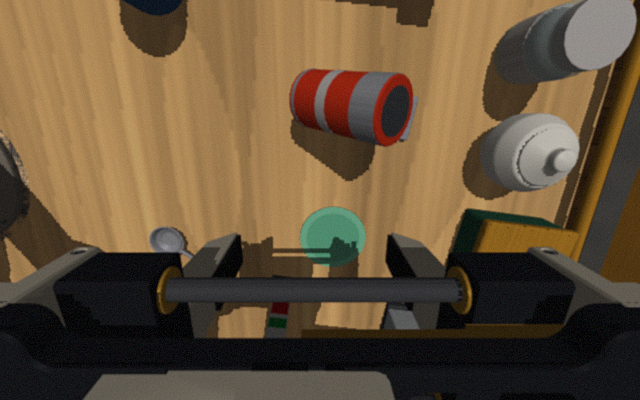

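The plan rows need all six keys. Nothing moved, and the picture is unchanged (canister lid still at (397,112)).

Request:
{"name": "carry_out", "arguments": {"plan": [{"tx":4,"ty":7.4,"tz":0,"rx":0,"ry":0,"rz":-0.145},{"tx":4,"ty":7.4,"tz":0,"rx":0,"ry":0,"rz":-0.145},{"tx":4,"ty":7.4,"tz":0,"rx":0,"ry":0,"rz":-0.145},{"tx":4,"ty":7.4,"tz":0,"rx":0,"ry":0,"rz":-0.145},{"tx":4,"ty":7.4,"tz":0,"rx":0,"ry":0,"rz":-0.145},{"tx":4,"ty":7.4,"tz":0,"rx":0,"ry":0,"rz":-0.145},{"tx":4,"ty":7.4,"tz":0,"rx":0,"ry":0,"rz":-0.145},{"tx":4,"ty":7.4,"tz":0,"rx":0,"ry":0,"rz":-0.145},{"tx":4,"ty":7.4,"tz":0,"rx":0,"ry":0,"rz":-0.145},{"tx":4,"ty":7.4,"tz":0,"rx":0,"ry":0,"rz":-0.145},{"tx":4,"ty":7.4,"tz":0,"rx":0,"ry":0,"rz":-0.145},{"tx":4,"ty":7.4,"tz":0,"rx":0,"ry":0,"rz":-0.145}], "gripper": 0}}

```text
time: 1.4
tool_pos: [573.0, 89.1, 226.5]
tcp_rot: [3.141, 0.001, -0.175]
contact_force: [0.4, -1.1, 1.0]
grip_width: 91.4
finger_force: 0.0
```

Request:
{"name": "carry_out", "arguments": {"plan": [{"tx":0,"ty":0,"tz":-4,"rx":0.0147,"ry":0.086,"rz":0},{"tx":0,"ty":0,"tz":-4,"rx":0.0147,"ry":0.086,"rz":0},{"tx":0,"ty":0,"tz":-4,"rx":0.0147,"ry":0.086,"rz":0},{"tx":0,"ty":0,"tz":-4,"rx":0.0147,"ry":0.086,"rz":0},{"tx":0,"ty":0,"tz":0,"rx":0,"ry":0,"rz":0},{"tx":0,"ty":0,"tz":0,"rx":0,"ry":0,"rz":0}]}}

```text
time: 2.0
tool_pos: [573.1, 88.7, 209.9]
tcp_rot: [3.141, 0.348, -0.17]
contact_force: [0.0, -0.2, 0.4]
grip_width: 91.6
finger_force: 0.0
```

Run:
```python
from h import *
p,R=st()
im,m=snap('wrist','w2.png')
print(proj(m,[598.8,84.5,130]),proj(m,[580,87.7,110.9]))
```

```text
t 2.0 p [573.11  88.72 209.88] x [ 0.93 -0.16 -0.34] z [-0.34  0.06 -0.94] grasp [579.44  87.64 227.55] F [ 0.01 -0.17  0.44] w 91.5628321166962 0.0 q [-0.01  0.67  1.08  0.06  1.74  1.73]
[316.42 151.35] [316.15 160.01]
```

View pics/w2.png

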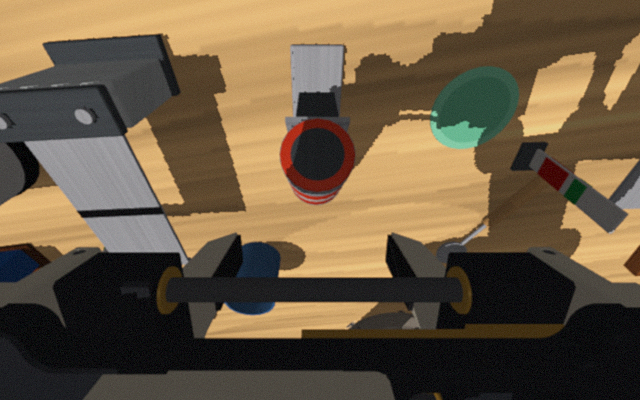

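The wrist view shows the lid centred at (317,154), against a predicted (316,151). The canister axis runs straight between the fingers, so I descend and grip.

Request:
{"name": "carry_out", "arguments": {"plan": [{"tx":0,"ty":0,"tz":-10,"rx":0,"ry":0,"rz":0},{"tx":0,"ty":0,"tz":-13,"rx":0,"ry":0,"rz":0},{"tx":0,"ty":0,"tz":-13,"rx":0,"ry":0,"rz":0},{"tx":0,"ty":0,"tz":-13,"rx":0,"ry":0,"rz":0},{"tx":0,"ty":0,"tz":-13,"rx":0,"ry":0,"rz":0},{"tx":0,"ty":0,"tz":-13,"rx":0,"ry":0,"rz":0},{"tx":0,"ty":0,"tz":-12,"rx":0,"ry":0,"rz":0},{"tx":0,"ty":0,"tz":-10,"rx":0,"ry":0,"rz":0},{"tx":0,"ty":0,"tz":-10,"rx":0,"ry":0,"rz":0},{"tx":0,"ty":0,"tz":-6,"rx":0,"ry":0,"rz":0},{"tx":0,"ty":0,"tz":-3,"rx":0,"ry":0,"rz":0},{"tx":0,"ty":0,"tz":0,"rx":0,"ry":0,"rz":0}]}}

```text
time: 3.25
tool_pos: [573.0, 88.8, 94.5]
tcp_rot: [3.141, 0.349, -0.169]
contact_force: [0.2, -0.6, 0.0]
grip_width: 91.7
finger_force: 0.0
```

Request:
{"name": "carry_out", "arguments": {"plan": [{"tx":0,"ty":0,"tz":0,"rx":0,"ry":0,"rz":0},{"tx":0,"ty":0,"tz":0,"rx":0,"ry":0,"rz":0},{"tx":0,"ty":0,"tz":0,"rx":0,"ry":0,"rz":0},{"tx":0,"ty":0,"tz":0,"rx":0,"ry":0,"rz":0},{"tx":0,"ty":0,"tz":0,"rx":0,"ry":0,"rz":0},{"tx":0,"ty":0,"tz":0,"rx":0,"ry":0,"rz":0},{"tx":0,"ty":0,"tz":0,"rx":0,"ry":0,"rz":0},{"tx":0,"ty":0,"tz":0,"rx":0,"ry":0,"rz":0}], "gripper": 1}}

```text
time: 4.05
tool_pos: [573.3, 87.9, 95.2]
tcp_rot: [3.14, 0.348, -0.17]
contact_force: [0.5, -5.8, 3.5]
grip_width: 61.7
finger_force: 29.9
```

Request:
{"name": "carry_out", "arguments": {"plan": [{"tx":0,"ty":0,"tz":5,"rx":0,"ry":0,"rz":0},{"tx":0,"ty":0,"tz":10,"rx":0,"ry":0,"rz":0},{"tx":0,"ty":0,"tz":15,"rx":0,"ry":0,"rz":0},{"tx":0,"ty":0,"tz":15,"rx":0,"ry":0,"rz":0},{"tx":0,"ty":0,"tz":15,"rx":0,"ry":0,"rz":0},{"tx":0,"ty":0,"tz":15,"rx":0,"ry":0,"rz":0},{"tx":0,"ty":0,"tz":15,"rx":0,"ry":0,"rz":0},{"tx":0,"ty":0,"tz":10,"rx":0,"ry":0,"rz":0},{"tx":0,"ty":0,"tz":5,"rx":0,"ry":0,"rz":0},{"tx":0,"ty":0,"tz":0,"rx":0,"ry":0,"rz":0},{"tx":0,"ty":0,"tz":0,"rx":0,"ry":0,"rz":0}]}}

```text
time: 5.15
tool_pos: [572.7, 88.9, 199.3]
tcp_rot: [3.141, 0.35, -0.169]
contact_force: [0.5, -0.0, -4.5]
grip_width: 61.6
finger_force: 29.9
```

```bash
cat >> h.py <<'E'
def lid(im,m,psi_guess=None):
    """dark lid disc inside red rim -> ellipse of the red rim"""
    h=cv2.cvtColor(im,cv2.COLOR_RGB2HSV)
    r=cv2.inRange(h,(0,150,40),(7,255,255))|cv2.inRange(h,(172,150,40),(180,255,255)); r[230:]=0
    return r
E
python3 - <<'E'
from h import *
p,R=st(); im,m=snap('wrist','w3.png'); r=lid(im,m)
n,l,s,c=cv2.connectedComponentsWithStats(r); print([(s[i],c[i]) for i in range(1,n) if s[i][4]>40])
# predicted if rigid: lid offset in tool frame from grasp pose
R0=Ro.from_euler('xyz',[3.14,.348,-.17]).as_matrix(); p0=np.array([573.3,87.9,95.2])
a=np.array([np.cos(-.17),np.sin(-.17),1])/2**.5; L0=np.array([598.8,84.5,130])
L=p+R@R0.T@(L0-p0); print('lid',L,proj(m,L), 'foot',L-110*a)
E
```

```text
t 5.15 p [572.74  88.88 199.25] x [ 0.93 -0.16 -0.34] z [-0.34  0.06 -0.94] grasp [579.1   87.8  216.91] F [ 0.48 -0.   -4.55] w 61.63773132972974 29.883725345134735 q [-0.01  0.68  1.09  0.06  1.72  1.73]
[(array([543, 162,  33,  34, 573], dtype=int32), array([558.76, 178.1 ])), (array([ 267,  207,   94,   23, 1318], dtype=int32), array([313.49, 219.3 ]))]
lid [598.31  85.43 234.  ] [316.81 266.17] foot [521.64  98.59 156.22]
```

View pics/w3.png

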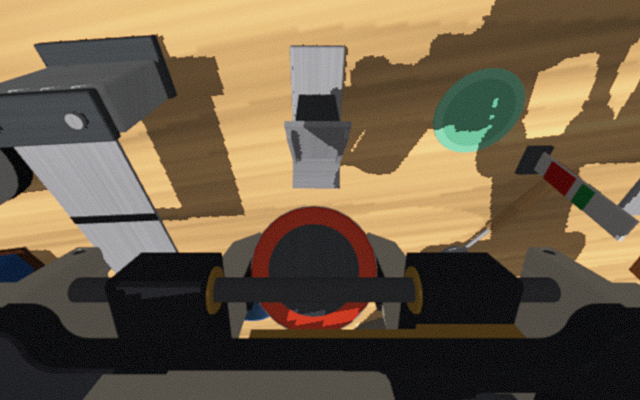

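The canister is held: the lid rim is centred at about (314,267) against a predicted (317,266), so there was no slip. Next I refine the coaster position (about (480,110)) and compute the placing move.

Run:
```python
from h import *
im=cv2.imread('pics/w3.png')
p,R=st(); m=bot.camera_model('wrist')
h=cv2.cvtColor(im,cv2.COLOR_BGR2HSV); k=cv2.inRange(h,(60,70,40),(90,255,255));k[180:]=0
c=max(cv2.findContours(k,0,1)[0],key=cv2.contourArea)
X=np.array([onz(m,x,5)[:2] for x in c[:,0].astype(float)],np.float32); print('coaster',cv2.minEnclosingCircle(X))
# gauge base of right ledge
print('gauge',onz(m,(534,160),0),onz(m,(600,222),0), 'L line ctr',onz(m,(118,218),104))
psi=-.17;a=np.array([np.cos(psi),np.sin(psi),1])/2**.5;R0=Ro.from_euler('xyz',[3.14,.348,-.17]).as_matrix();p0=np.array([573.3,87.9,95.2])
f_t=R0.T@(np.array([598.8,84.5,130])-110*a-p0); at=R0.T@a
print('foot_t',f_t,'axis_t',at)
Re=Ro.from_rotvec([0,0,-.28]).as_matrix()@Ro.from_rotvec(-.785*np.array([-np.sin(psi),np.cos(psi),0])).as_matrix()@R
print('axis end',Re@at,'tcp target at coaster',np.array([553.5,-98,5])-Re@f_t,'z',Re[:,2])
print('delta',np.array([553.5,-98,5])-Re@f_t-p)
```

```text
t 5.2 p [572.7   88.85 199.02] x [ 0.93 -0.16 -0.34] z [-0.34  0.06 -0.94] grasp [579.06  87.77 216.68] F [-0.24 -0.48 -4.07] w 61.41872428998332 29.883686006069183 q [-0.01  0.68  1.09  0.06  1.72  1.73]
coaster ((554.2035522460938, -98.49075317382812), 49.73685836791992)
gauge [ 473.13 -186.96    0.  ] [ 336.32 -324.38    0.  ] L line ctr [548.37 302.64 104.  ]
foot_t [-34.3   -1.06  58.16] axis_t [ 0.42  0.   -0.91]
axis end [ 0. -0.  1.] tcp target at coaster [ 559.02 -101.78   72.2 ] z [ 0.38 -0.18 -0.91]
delta [ -13.68 -190.63 -126.83]
```

Request:
{"name": "carry_out", "arguments": {"plan": [{"tx":0,"ty":-15,"tz":0,"rx":-0.0166,"ry":-0.0967,"rz":0},{"tx":0,"ty":-15,"tz":0,"rx":-0.0166,"ry":-0.0967,"rz":0},{"tx":0,"ty":-15,"tz":0,"rx":-0.0166,"ry":-0.0967,"rz":0},{"tx":0,"ty":-15,"tz":0,"rx":-0.0166,"ry":-0.0967,"rz":0},{"tx":0,"ty":-15,"tz":0,"rx":-0.0166,"ry":-0.0967,"rz":0},{"tx":0,"ty":-15,"tz":0,"rx":-0.0166,"ry":-0.0967,"rz":0},{"tx":0,"ty":-15,"tz":0,"rx":-0.0166,"ry":-0.0967,"rz":0},{"tx":0,"ty":-15,"tz":0,"rx":-0.0166,"ry":-0.0967,"rz":0},{"tx":-4.5,"ty":-23.5,"tz":0,"rx":0,"ry":0,"rz":-0.0933},{"tx":-4.5,"ty":-23.5,"tz":0,"rx":0,"ry":0,"rz":-0.0933},{"tx":-4.5,"ty":-23.5,"tz":0,"rx":0,"ry":0,"rz":-0.0933},{"tx":0,"ty":0,"tz":0,"rx":0,"ry":0,"rz":0}]}}

```text
time: 6.4
tool_pos: [558.3, -103.0, 198.8]
tcp_rot: [3.14, -0.433, -0.452]
contact_force: [-0.4, 0.3, -2.9]
grip_width: 61.5
finger_force: 29.9
```

Request:
{"name": "carry_out", "arguments": {"plan": [{"tx":0,"ty":0,"tz":-15,"rx":0,"ry":0,"rz":0},{"tx":0,"ty":0,"tz":-15,"rx":0,"ry":0,"rz":0},{"tx":0,"ty":0,"tz":-15,"rx":0,"ry":0,"rz":0},{"tx":0,"ty":0,"tz":-15,"rx":0,"ry":0,"rz":0},{"tx":0,"ty":0,"tz":-15,"rx":0,"ry":0,"rz":0},{"tx":0,"ty":0,"tz":-15,"rx":0,"ry":0,"rz":0},{"tx":0,"ty":0,"tz":-15,"rx":0,"ry":0,"rz":0},{"tx":0,"ty":0,"tz":-10,"rx":0,"ry":0,"rz":0},{"tx":0,"ty":0,"tz":0,"rx":0,"ry":0,"rz":0},{"tx":0,"ty":0,"tz":0,"rx":0,"ry":0,"rz":0}]}}

```text
time: 7.4
tool_pos: [559.6, -101.5, 84.8]
tcp_rot: [3.141, -0.436, -0.449]
contact_force: [-0.8, -0.3, -3.7]
grip_width: 61.7
finger_force: 29.9
```

Run:
```python
from h import *
p,R=st(); f=np.array([-34.3,-1.06,58.16]); print('foot',p+R@f,'axis',R@[.42,0,-.907])
a=[]
for k in('scene','side'):
    im,m=snap(k,k+'2.png'); 
    F=p+R@f; u=proj(m,F+[0,0,55]).astype(int); print(k,proj(m,F),proj(m,F+[0,0,110]))
    x0,y0=u[0]-40,u[1]-50; a.append(cv2.resize(im[y0:y0+100,x0:x0+80,::-1],(400,500),interpolation=cv2.INTER_CUBIC)); print(x0,y0)
cv2.imwrite('pics/p1.png',np.hstack(a))
```

```text
t 7.4 p [ 559.58 -101.53   84.8 ] x [ 0.82 -0.39  0.42] z [ 0.38 -0.18 -0.91] grasp [552.44 -98.08 101.84] F [-0.76 -0.29 -3.71] w 61.667283387817214 29.899316132068634 q [-0.27  0.43  1.97 -0.24  0.33  1.96]
foot [554.11 -97.78  17.6 ] axis [-0.  0.  1.]
scene [296.09 224.89] [294.7  201.57]
255 163
side [363.02 222.82] [363.93 191.1 ]
323 157
```

View pics/p1.png

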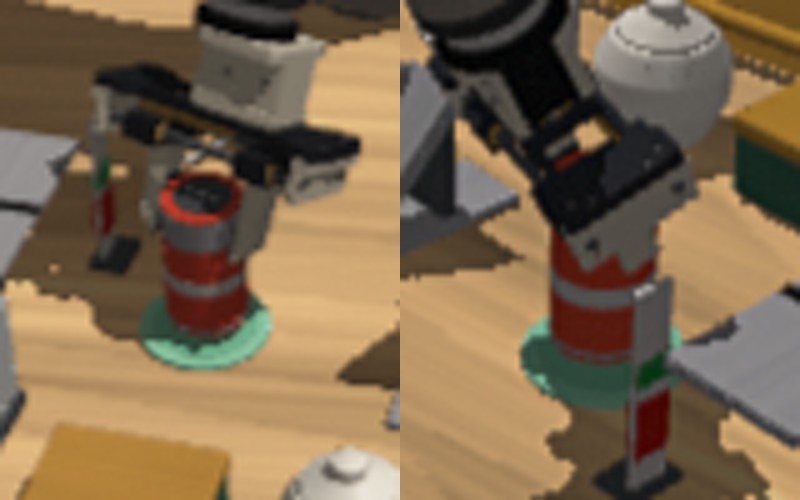

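The picture shows the canister upright above the coaster in both halves, with body and fingers clear of the gauge. Joint 5 is near its lower limit (0.33 against 0.28), so I lower in small steps.

Request:
{"name": "carry_out", "arguments": {"plan": [{"tx":0,"ty":0,"tz":-3,"rx":0,"ry":0,"rz":0},{"tx":0,"ty":0,"tz":-3,"rx":0,"ry":0,"rz":0},{"tx":0,"ty":0,"tz":0,"rx":0,"ry":0,"rz":0}]}}

```text
time: 7.8
tool_pos: [559.2, -101.6, 78.4]
tcp_rot: [3.141, -0.435, -0.449]
contact_force: [0.1, 0.4, -3.3]
grip_width: 61.7
finger_force: 29.9
```

Run:
```python
from h import *
p,R=st(); f=np.array([-34.3,-1.06,58.16]); print('foot',p+R@f)
```

```text
t 7.8 p [ 559.22 -101.63   78.41] x [ 0.82 -0.39  0.42] z [ 0.38 -0.18 -0.91] grasp [552.09 -98.17  95.46] F [ 0.07  0.44 -3.29] w 61.72730395244007 29.898777902126312 q [-0.27  0.44  1.97 -0.25  0.31  1.97]
foot [553.73 -97.86  11.21]
```

Request:
{"name": "carry_out", "arguments": {"plan": [{"tx":4,"ty":-1,"tz":0,"rx":0,"ry":0,"rz":0},{"tx":4,"ty":-1,"tz":0,"rx":0,"ry":0,"rz":0},{"tx":0,"ty":0,"tz":-2.5,"rx":0,"ry":0,"rz":0},{"tx":0,"ty":0,"tz":-2,"rx":0,"ry":0,"rz":0},{"tx":0,"ty":0,"tz":0,"rx":0,"ry":0,"rz":0}]}}

```text
time: 8.3
tool_pos: [567.5, -103.7, 74.1]
tcp_rot: [3.141, -0.436, -0.449]
contact_force: [0.6, -0.2, -3.0]
grip_width: 61.5
finger_force: 29.9
```

Run:
```python
from h import *
p,R=st(); f=np.array([-34.3,-1.06,58.16]); print('foot',p+R@f)
```

```text
t 8.3 p [ 567.52 -103.73   74.09] x [ 0.82 -0.39  0.42] z [ 0.38 -0.18 -0.91] grasp [ 560.37 -100.27   91.13] F [ 0.63 -0.16 -3.04] w 61.547255831655946 29.89528387784958 q [-0.27  0.46  1.95 -0.25  0.31  1.97]
foot [562.07 -99.98   6.89]
```

Request:
{"name": "carry_out", "arguments": {"plan": [{"tx":0,"ty":0,"tz":-1,"rx":0,"ry":0,"rz":0},{"tx":0,"ty":0,"tz":-1,"rx":0,"ry":0,"rz":0},{"tx":0,"ty":0,"tz":0,"rx":0,"ry":0,"rz":0}]}}

```text
time: 8.6
tool_pos: [567.9, -104.2, 73.9]
tcp_rot: [3.141, -0.438, -0.449]
contact_force: [-6.8, -0.7, 10.6]
grip_width: 61.5
finger_force: 30.0
```

Request:
{"name": "carry_out", "arguments": {"plan": [{"tx":0,"ty":0,"tz":-1,"rx":0,"ry":0,"rz":0},{"tx":0,"ty":0,"tz":0,"rx":0,"ry":0,"rz":0}]}}

```text
time: 8.8
tool_pos: [568.1, -104.4, 73.7]
tcp_rot: [3.141, -0.44, -0.449]
contact_force: [-10.8, -2.1, 18.4]
grip_width: 61.6
finger_force: 30.0
```

Request:
{"name": "carry_out", "arguments": {"plan": [{"tx":0,"ty":0,"tz":2,"rx":0,"ry":0,"rz":0},{"tx":0,"ty":0,"tz":0,"rx":0,"ry":0,"rz":0}]}}

```text
time: 9.0
tool_pos: [567.6, -103.8, 73.8]
tcp_rot: [3.141, -0.437, -0.449]
contact_force: [-3.7, -0.3, 6.6]
grip_width: 61.5
finger_force: 30.0
```

Request:
{"name": "carry_out", "arguments": {"plan": [{"tx":0,"ty":0,"tz":0,"rx":0,"ry":0,"rz":0},{"tx":0,"ty":0,"tz":0,"rx":0,"ry":0,"rz":0},{"tx":0,"ty":0,"tz":0,"rx":0,"ry":0,"rz":0},{"tx":0,"ty":0,"tz":0,"rx":0,"ry":0,"rz":0},{"tx":0,"ty":0,"tz":0,"rx":0,"ry":0,"rz":0},{"tx":0,"ty":0,"tz":0,"rx":0,"ry":0,"rz":0},{"tx":0,"ty":0,"tz":0,"rx":0,"ry":0,"rz":0}], "gripper": 0}}

```text
time: 9.7
tool_pos: [567.5, -103.7, 73.2]
tcp_rot: [3.141, -0.436, -0.449]
contact_force: [0.3, -0.1, -0.6]
grip_width: 92.1
finger_force: 0.0
```

Run:
```python
from h import *
p,R=st()
```

```text
t 9.7 p [ 567.52 -103.68   73.2 ] x [ 0.82 -0.39  0.42] z [ 0.38 -0.18 -0.91] grasp [ 560.38 -100.22   90.24] F [ 0.34 -0.06 -0.61] w 92.1232999088239 0.0 q [-0.27  0.46  1.95 -0.25  0.31  1.97]
```

Request:
{"name": "carry_out", "arguments": {"plan": [{"tx":-3,"ty":1.4,"tz":7,"rx":0,"ry":0,"rz":0},{"tx":-5,"ty":2.3,"tz":12,"rx":0,"ry":0,"rz":0},{"tx":-5,"ty":2.3,"tz":12,"rx":0,"ry":0,"rz":0},{"tx":-5,"ty":2.3,"tz":12,"rx":0,"ry":0,"rz":0},{"tx":-5,"ty":2.3,"tz":12,"rx":0,"ry":0,"rz":0},{"tx":-5,"ty":2.3,"tz":12,"rx":0,"ry":0,"rz":0},{"tx":-5,"ty":2.3,"tz":12,"rx":0,"ry":0,"rz":0},{"tx":-5,"ty":2.3,"tz":12,"rx":0,"ry":0,"rz":0},{"tx":-5,"ty":2.3,"tz":12,"rx":0,"ry":0,"rz":0},{"tx":-5,"ty":2.3,"tz":12,"rx":0,"ry":0,"rz":0},{"tx":-5,"ty":2.3,"tz":12,"rx":0,"ry":0,"rz":0},{"tx":-5,"ty":2.3,"tz":12,"rx":0,"ry":0,"rz":0}], "gripper": 1}}

```text
time: 10.9
tool_pos: [509.0, -76.7, 213.3]
tcp_rot: [3.141, -0.436, -0.449]
contact_force: [-0.1, 0.4, -0.5]
grip_width: 2.3
finger_force: 0.0
```

I set the gripper to close in that same call, so it may have brushed the canister. I check that it still stands properly on the coaster.

Run:
```python
from h import *
for k in('scene','side'):
    im,m=snap(k,k+'3.png'); h=cv2.cvtColor(im,cv2.COLOR_RGB2HSV)
    r=cv2.inRange(h,(0,150,40),(7,255,255))|cv2.inRange(h,(172,150,40),(180,255,255))
    u=proj(m,[562,-100,60]).astype(int); M=np.zeros_like(r); M[u[1]-45:u[1]+45,u[0]-45:u[0]+45]=255; r&=M
    n,l,s,c=cv2.connectedComponentsWithStats(r); print(k,[(s[i],c[i]) for i in range(1,n) if s[i][4]>15])
    F=np.array([562,-100,5.]);print('pred foot/lid',proj(m,F),proj(m,F+[0,0,110]))
    if k=='side':pass
    # predicted silhouette bbox
    t=np.linspace(0,6.28,40); P=np.array([proj(m,F+[31*np.cos(a),31*np.sin(a),z]) for a in t for z in(0,110)]); print('pred bbox',P.min(0),P.max(0))
kx=bot.camera_model('scene'); print('kettle',onz(kx,(473,252),0),onz(kx,(453,250),0), onz(kx,(478,205),215))
```

```text
scene [(array([275, 201,   3,   9,  17], dtype=int32), array([276.35, 204.47])), (array([286, 201,  17,  11,  71], dtype=int32), array([294.2 , 206.24])), (array([287, 215,  16,   8,  85], dtype=int32), array([294.52, 218.94])), (array([288, 223,  16,   9,  92], dtype=int32), array([295.55, 227.85]))]
pred foot/lid [295.33 228.76] [293.91 205.64]
pred bbox [285.29 200.43] [303.58 234.26]
side [(array([355, 189,  22,  12,  94], dtype=int32), array([366.28, 195.49])), (array([355, 206,  21,  12, 148], dtype=int32), array([364.53, 211.56])), (array([355, 218,  14,  12, 107], dtype=int32), array([361.85, 224.53])), (array([370, 235,   7,  14,  70], dtype=int32), array([372.91, 241.44]))]
pred foot/lid [365.17 225.36] [366.18 194.01]
pred bbox [354.68 188.26] [377.19 231.7 ]
kettle [617.78 542.9    0.  ] [614.47 474.19   0.  ] [627.27 514.56 215.  ]
```

The canister silhouette matches the prediction in both views to within about 2 px, so it stands upright at (562,-100). On to the left ledge.

Request:
{"name": "carry_out", "arguments": {"plan": [{"tx":3.5,"ty":30,"tz":3,"rx":0.0378,"ry":0.0786,"rz":0},{"tx":3.5,"ty":30,"tz":3,"rx":0.0378,"ry":0.0786,"rz":0},{"tx":3.5,"ty":30,"tz":0,"rx":0.0378,"ry":0.0786,"rz":0},{"tx":3.5,"ty":30,"tz":0,"rx":0.0378,"ry":0.0786,"rz":0},{"tx":3.5,"ty":30,"tz":0,"rx":0.0378,"ry":0.0786,"rz":0},{"tx":3.5,"ty":40,"tz":0,"rx":0,"ry":0,"rz":0.0875},{"tx":3.5,"ty":40,"tz":0,"rx":0,"ry":0,"rz":0.0875},{"tx":3.5,"ty":40,"tz":0,"rx":0,"ry":0,"rz":0.0875},{"tx":3.5,"ty":40,"tz":0,"rx":0,"ry":0,"rz":0.0875},{"tx":3.5,"ty":35,"tz":0,"rx":0,"ry":0,"rz":0},{"tx":3.5,"ty":29,"tz":0,"rx":0,"ry":0,"rz":0},{"tx":0,"ty":0,"tz":0,"rx":0,"ry":0,"rz":0}]}}

```text
time: 12.2
tool_pos: [547.5, 300.4, 217.0]
tcp_rot: [3.141, 0.001, -0.095]
contact_force: [-0.0, -1.1, 0.0]
grip_width: 0.8
finger_force: 0.0
```

Run:
```python
from h import *
p,R=st()
kx=bot.camera_model('scene'); print('spout',onz(kx,(460,213),150),onz(kx,(460,213),190))
im,m=snap('wrist','w4.png')
# dark line of the ledge
g=cv2.cvtColor(im,cv2.COLOR_RGB2GRAY); print(proj(m,[548,305,104]),proj(m,[542,262,104]),proj(m,[554,348,104]))
```

```text
t 12.2 p [547.48 300.41 217.03] x [ 1.  -0.1 -0. ] z [-0. -0. -1.] grasp [547.51 300.42 235.83] F [-0.03 -1.14  0.  ] w 0.8296844357139123 0.0 q [0.38 0.54 1.24 0.   1.37 2.05]
spout [591.31 474.66 150.  ] [642.63 460.32 190.  ]
[311.4  195.33] [353.53 197.03] [269.1  193.61]
```

Request:
{"name": "carry_out", "arguments": {"plan": [{"tx":0,"ty":0,"tz":-20,"rx":0,"ry":0,"rz":0},{"tx":0,"ty":0,"tz":-25,"rx":0,"ry":0,"rz":0},{"tx":0,"ty":0,"tz":-25,"rx":0,"ry":0,"rz":0},{"tx":0,"ty":0,"tz":-20,"rx":0,"ry":0,"rz":0},{"tx":0,"ty":0,"tz":-12,"rx":0,"ry":0,"rz":0},{"tx":0,"ty":0,"tz":-5,"rx":0,"ry":0,"rz":0},{"tx":0,"ty":0,"tz":0,"rx":0,"ry":0,"rz":0},{"tx":0,"ty":0,"tz":0,"rx":0,"ry":0,"rz":0}]}}

```text
time: 13.05
tool_pos: [548.7, 297.0, 112.3]
tcp_rot: [3.141, -0.001, -0.099]
contact_force: [-1.0, 0.2, 0.0]
grip_width: 0.7
finger_force: 0.0
```

Request:
{"name": "carry_out", "arguments": {"plan": [{"tx":0,"ty":0,"tz":-2,"rx":0,"ry":0,"rz":0},{"tx":0,"ty":0,"tz":-2,"rx":0,"ry":0,"rz":0},{"tx":0,"ty":0,"tz":-2,"rx":0,"ry":0,"rz":0},{"tx":0,"ty":0,"tz":-2,"rx":0,"ry":0,"rz":0},{"tx":0,"ty":0,"tz":0,"rx":0,"ry":0,"rz":0},{"tx":0,"ty":0,"tz":0,"rx":0,"ry":0,"rz":0}]}}

```text
time: 13.65
tool_pos: [548.0, 297.1, 103.3]
tcp_rot: [3.141, 0.0, -0.099]
contact_force: [-0.3, 0.7, 0.8]
grip_width: 0.5
finger_force: 0.5
```

Request:
{"name": "carry_out", "arguments": {"plan": [{"tx":0,"ty":0,"tz":-2,"rx":0,"ry":0,"rz":0},{"tx":0,"ty":0,"tz":-2,"rx":0,"ry":0,"rz":0},{"tx":0,"ty":0,"tz":-1,"rx":0,"ry":0,"rz":0},{"tx":0,"ty":0,"tz":0,"rx":0,"ry":0,"rz":0},{"tx":0,"ty":0,"tz":0,"rx":0,"ry":0,"rz":0}]}}

```text
time: 14.15
tool_pos: [548.3, 297.1, 98.7]
tcp_rot: [3.141, -0.001, -0.099]
contact_force: [-1.1, -0.1, 5.5]
grip_width: 0.3
finger_force: 2.6
```

Request:
{"name": "carry_out", "arguments": {"plan": [{"tx":0,"ty":0,"tz":-1.5,"rx":0,"ry":0,"rz":0},{"tx":0,"ty":0,"tz":-1.5,"rx":0,"ry":0,"rz":0},{"tx":0,"ty":0,"tz":0,"rx":0,"ry":0,"rz":0},{"tx":0,"ty":0,"tz":0,"rx":0,"ry":0,"rz":0}]}}

```text
time: 14.55
tool_pos: [548.5, 297.1, 96.2]
tcp_rot: [3.141, -0.001, -0.099]
contact_force: [-0.9, -1.1, 8.4]
grip_width: 0.7
finger_force: 3.8
```

Request:
{"name": "carry_out", "arguments": {"plan": [{"tx":0,"ty":0,"tz":0,"rx":0,"ry":0,"rz":0},{"tx":0,"ty":0,"tz":0,"rx":0,"ry":0,"rz":0}]}}

```text
time: 14.75
tool_pos: [548.5, 297.1, 96.2]
tcp_rot: [3.141, -0.001, -0.099]
contact_force: [-2.3, -1.6, 8.4]
grip_width: 0.2
finger_force: 3.8
```

Request:
{"name": "carry_out", "arguments": {"plan": [{"tx":0,"ty":0,"tz":0,"rx":0,"ry":0,"rz":0},{"tx":0,"ty":0,"tz":0,"rx":0,"ry":0,"rz":0},{"tx":0,"ty":0,"tz":0,"rx":0,"ry":0,"rz":0},{"tx":0,"ty":0,"tz":0,"rx":0,"ry":0,"rz":0},{"tx":0,"ty":0,"tz":0,"rx":0,"ry":0,"rz":0},{"tx":0,"ty":0,"tz":0,"rx":0,"ry":0,"rz":0},{"tx":0,"ty":0,"tz":0,"rx":0,"ry":0,"rz":0},{"tx":0,"ty":0,"tz":0,"rx":0,"ry":0,"rz":0}]}}

```text
time: 15.55
tool_pos: [548.5, 297.1, 96.2]
tcp_rot: [3.141, -0.001, -0.099]
contact_force: [-1.4, -0.6, 7.6]
grip_width: 0.4
finger_force: 3.8
```

Request:
{"name": "carry_out", "arguments": {"plan": [{"tx":0,"ty":0,"tz":6,"rx":0,"ry":0,"rz":0},{"tx":0,"ty":0,"tz":15,"rx":0,"ry":0,"rz":0},{"tx":0,"ty":0,"tz":25,"rx":0,"ry":0,"rz":0},{"tx":0,"ty":0,"tz":30,"rx":0,"ry":0,"rz":0},{"tx":0,"ty":0,"tz":30,"rx":0,"ry":0,"rz":0},{"tx":0,"ty":0,"tz":15,"rx":0,"ry":0,"rz":0},{"tx":0,"ty":-45,"tz":0,"rx":0,"ry":0,"rz":0},{"tx":0,"ty":-45,"tz":0,"rx":0,"ry":0,"rz":0},{"tx":0,"ty":-45,"tz":0,"rx":0,"ry":0,"rz":0},{"tx":0,"ty":-45,"tz":0,"rx":0,"ry":0,"rz":0},{"tx":0,"ty":-45,"tz":0,"rx":0,"ry":0,"rz":0},{"tx":0,"ty":-45,"tz":0,"rx":0,"ry":0,"rz":0}]}}

```text
time: 16.75
tool_pos: [547.5, 25.3, 216.0]
tcp_rot: [3.141, 0.001, -0.099]
contact_force: [0.0, 0.3, 0.2]
grip_width: 0.6
finger_force: 0.0
```

Request:
{"name": "carry_out", "arguments": {"plan": [{"tx":0,"ty":-45,"tz":0,"rx":0,"ry":0,"rz":0},{"tx":0,"ty":-45,"tz":0,"rx":0,"ry":0,"rz":0},{"tx":0,"ty":-45,"tz":0,"rx":0,"ry":0,"rz":0},{"tx":0,"ty":-45,"tz":0,"rx":0,"ry":0,"rz":0},{"tx":0,"ty":-45,"tz":0,"rx":0,"ry":0,"rz":0},{"tx":0,"ty":-40,"tz":0,"rx":0,"ry":0,"rz":0},{"tx":0,"ty":-25,"tz":0,"rx":0,"ry":0,"rz":0},{"tx":0,"ty":0,"tz":0,"rx":0,"ry":0,"rz":0},{"tx":0,"ty":0,"tz":0,"rx":0,"ry":0,"rz":0}]}}

```text
time: 17.65
tool_pos: [547.6, -262.9, 215.6]
tcp_rot: [-3.142, 0.001, -0.1]
contact_force: [0.3, 0.4, -0.0]
grip_width: 0.6
finger_force: 0.0
```

Run:
```python
from h import *
p,R=st()
for k,u in(('scene',(251.6,203.4)),('side',(413.2,222.5))): print(k,onz(bot.camera_model(k),u,104))
im,m=snap('wrist','w5.png'); print(proj(m,[548,-264,104]),proj(m,[542,-309,104]),proj(m,[554,-219,104]))
g=cv2.cvtColor(im,cv2.COLOR_RGB2GRAY); u=proj(m,[548,-264,104]).astype(int)
for du in(-30,-20,-10,10,20,30):
    col=g[u[1]-25:u[1]+25,u[0]+du].astype(int); print(du,u[1]-25+np.argmin(col),col.min(),int(np.median(col)))
```

```text
t 17.65 p [ 547.64 -262.93  215.61] x [ 0.99 -0.1  -0.  ] z [-0.  0. -1.] grasp [ 547.66 -262.93  234.41] F [ 0.28  0.44 -0.  ] w 0.5682263498054354 0.0 q [-0.57  0.5   1.3  -0.    1.34  1.1 ]
scene [ 550.08 -259.63  104.  ]
side [ 545.85 -268.26  104.  ]
[316.98 195.35] [361.29 196.69] [272.51 194.02]
-30 192 10 150
-20 193 12 147
-10 198 11 149
10 197 0 57
20 199 0 61
30 195 0 60
```

Run:
```python
from h import *
m=bot.camera_model('scene'); print(onz(m,(209,236),10),onz(m,(206,200),90),onz(m,(152,235),10),onz(bot.camera_model('side'),(465,302),10),onz(bot.camera_model('side'),(473,262),90))
```

```text
[ 639.08 -407.95   10.  ] [ 528.63 -441.75   90.  ] [ 654.62 -619.27   10.  ] [ 469.7  -471.55   10.  ] [ 520.47 -452.45   90.  ]
```

Clearance is good (the glass holder begins at y < -400). I press the right ledge.

Request:
{"name": "carry_out", "arguments": {"plan": [{"tx":0,"ty":0,"tz":-20,"rx":0,"ry":0,"rz":0},{"tx":0,"ty":0,"tz":-25,"rx":0,"ry":0,"rz":0},{"tx":0,"ty":0,"tz":-25,"rx":0,"ry":0,"rz":0},{"tx":0,"ty":0,"tz":-20,"rx":0,"ry":0,"rz":0},{"tx":0,"ty":0,"tz":-12,"rx":0,"ry":0,"rz":0},{"tx":0,"ty":0,"tz":-5,"rx":0,"ry":0,"rz":0},{"tx":0,"ty":0,"tz":-3,"rx":0,"ry":0,"rz":0},{"tx":0,"ty":0,"tz":-2,"rx":0,"ry":0,"rz":0},{"tx":0,"ty":0,"tz":-2,"rx":0,"ry":0,"rz":0},{"tx":0,"ty":0,"tz":0,"rx":0,"ry":0,"rz":0}]}}

```text
time: 18.7
tool_pos: [548.3, -263.1, 102.7]
tcp_rot: [3.14, -0.001, -0.099]
contact_force: [-0.1, 1.1, 0.9]
grip_width: 0.6
finger_force: 0.2
```

Request:
{"name": "carry_out", "arguments": {"plan": [{"tx":0,"ty":0,"tz":-2,"rx":0,"ry":0,"rz":0},{"tx":0,"ty":0,"tz":-2,"rx":0,"ry":0,"rz":0},{"tx":0,"ty":0,"tz":-2,"rx":0,"ry":0,"rz":0},{"tx":0,"ty":0,"tz":0,"rx":0,"ry":0,"rz":0},{"tx":0,"ty":0,"tz":0,"rx":0,"ry":0,"rz":0}]}}

```text
time: 19.2
tool_pos: [548.4, -263.2, 96.5]
tcp_rot: [3.14, -0.001, -0.099]
contact_force: [2.6, -0.1, 3.5]
grip_width: 0.4
finger_force: 1.2
```

Softer here (about 2.4 N at 7.5 mm), so this is the tired one. I keep pressing to about 8 N.

Request:
{"name": "carry_out", "arguments": {"plan": [{"tx":0,"ty":0,"tz":-3,"rx":0,"ry":0,"rz":0},{"tx":0,"ty":0,"tz":-3,"rx":0,"ry":0,"rz":0},{"tx":0,"ty":0,"tz":-3,"rx":0,"ry":0,"rz":0},{"tx":0,"ty":0,"tz":-3,"rx":0,"ry":0,"rz":0},{"tx":0,"ty":0,"tz":-3,"rx":0,"ry":0,"rz":0},{"tx":0,"ty":0,"tz":0,"rx":0,"ry":0,"rz":0},{"tx":0,"ty":0,"tz":0,"rx":0,"ry":0,"rz":0}]}}

```text
time: 19.9
tool_pos: [548.9, -263.4, 81.9]
tcp_rot: [3.14, -0.002, -0.099]
contact_force: [3.0, -0.3, 7.4]
grip_width: 0.5
finger_force: 3.3
```

Request:
{"name": "carry_out", "arguments": {"plan": [{"tx":0,"ty":0,"tz":-2,"rx":0,"ry":0,"rz":0},{"tx":0,"ty":0,"tz":-2,"rx":0,"ry":0,"rz":0},{"tx":0,"ty":0,"tz":-2,"rx":0,"ry":0,"rz":0},{"tx":0,"ty":0,"tz":0,"rx":0,"ry":0,"rz":0},{"tx":0,"ty":0,"tz":0,"rx":0,"ry":0,"rz":0}]}}

```text
time: 20.4
tool_pos: [549.3, -263.6, 76.5]
tcp_rot: [3.139, -0.003, -0.099]
contact_force: [3.3, 0.0, 9.5]
grip_width: 0.2
finger_force: 4.0
```

Request:
{"name": "carry_out", "arguments": {"plan": [{"tx":0,"ty":0,"tz":2.5,"rx":0,"ry":0,"rz":0},{"tx":0,"ty":0,"tz":0,"rx":0,"ry":0,"rz":0},{"tx":0,"ty":0,"tz":0,"rx":0,"ry":0,"rz":0},{"tx":0,"ty":0,"tz":0,"rx":0,"ry":0,"rz":0},{"tx":0,"ty":0,"tz":0,"rx":0,"ry":0,"rz":0},{"tx":0,"ty":0,"tz":0,"rx":0,"ry":0,"rz":0},{"tx":0,"ty":0,"tz":0,"rx":0,"ry":0,"rz":0},{"tx":0,"ty":0,"tz":0,"rx":0,"ry":0,"rz":0},{"tx":0,"ty":0,"tz":0,"rx":0,"ry":0,"rz":0},{"tx":0,"ty":0,"tz":0,"rx":0,"ry":0,"rz":0}]}}

```text
time: 21.4
tool_pos: [548.7, -263.5, 78.6]
tcp_rot: [3.139, -0.002, -0.099]
contact_force: [1.7, -0.2, 8.1]
grip_width: 0.6
finger_force: 3.7
```

Request:
{"name": "carry_out", "arguments": {"plan": [{"tx":0,"ty":0,"tz":8,"rx":0,"ry":0,"rz":0},{"tx":0,"ty":0,"tz":10,"rx":0,"ry":0,"rz":0},{"tx":0,"ty":0,"tz":15,"rx":0,"ry":0,"rz":0},{"tx":0,"ty":0,"tz":25,"rx":0,"ry":0,"rz":0},{"tx":0,"ty":0,"tz":30,"rx":0,"ry":0,"rz":0},{"tx":0,"ty":0,"tz":30,"rx":0,"ry":0,"rz":0},{"tx":0,"ty":0,"tz":20,"rx":0,"ry":0,"rz":0},{"tx":0,"ty":0,"tz":0,"rx":0,"ry":0,"rz":0}]}}

```text
time: 22.2
tool_pos: [548.9, -263.5, 218.6]
tcp_rot: [3.138, -0.004, -0.099]
contact_force: [-0.2, -0.1, -0.3]
grip_width: 0.1
finger_force: 0.0
```

Run:
```python
from h import *
p,R=st()
```

```text
t 22.2 p [ 548.91 -263.47  218.65] x [ 1.  -0.1  0. ] z [ 0. -0. -1.] grasp [ 548.84 -263.4   237.45] F [-0.24 -0.1  -0.28] w 0.10195961575102107 0.0 q [-0.57  0.5   1.3  -0.    1.34  1.1 ]
```

Left sank about 8 mm at 8 N and right about 26 mm, so the left ledge is sound. I go back to the canister with the tool vertical and the gripper open.

Request:
{"name": "carry_out", "arguments": {"plan": [{"tx":1.5,"ty":16.5,"tz":0,"rx":0.003,"ry":0.003,"rz":0},{"tx":1.5,"ty":25,"tz":0,"rx":0,"ry":0,"rz":0},{"tx":2,"ty":25,"tz":0,"rx":0,"ry":0,"rz":0},{"tx":2,"ty":25,"tz":0,"rx":0,"ry":0,"rz":0},{"tx":2,"ty":25,"tz":0,"rx":0,"ry":0,"rz":0},{"tx":2,"ty":25,"tz":0,"rx":0,"ry":0,"rz":0},{"tx":2,"ty":22,"tz":0,"rx":0,"ry":0,"rz":0},{"tx":0,"ty":0,"tz":0,"rx":0,"ry":0,"rz":0},{"tx":0,"ty":0,"tz":0,"rx":0,"ry":0,"rz":0}], "gripper": 0}}

```text
time: 23.1
tool_pos: [560.2, -98.4, 214.4]
tcp_rot: [-3.139, 0.006, -0.097]
contact_force: [0.1, 0.4, 0.0]
grip_width: 68.1
finger_force: 0.0
```

Run:
```python
from h import *
p,R=st(); im,m=snap('wrist','w6.png'); r=lid(im,m)
n,l,s,c=cv2.connectedComponentsWithStats(r); print([(s[i],c[i]) for i in range(1,n) if s[i][4]>60])
t=np.linspace(0,6.28,60); P=np.array([proj(m,[562+31*np.cos(a),-100+31*np.sin(a),115]) for a in t]); print(P.min(0),P.max(0),proj(m,[562,-100,115]))
cv2.imwrite('pics/w6m.png',r)
```

```text
t 23.1 p [560.25 -98.4  214.35] x [ 1.   -0.1  -0.01] z [-0.01  0.   -1.  ] grasp [560.36 -98.45 233.15] F [0.09 0.36 0.04] w 68.09684885588685 0.0 q [-0.31  0.44  1.41  0.    1.3   1.36]
[(array([297, 152,  37,  11,  85], dtype=int32), array([315.44, 155.76])), (array([295, 159,  43,  12, 131], dtype=int32), array([315.71, 162.73])), (array([ 285,  168,   62,   59, 1355], dtype=int32), array([315.61, 195.87]))]
[286.04 166.  ] [349.44 226.31] [317.72 197.26]
```

Request:
{"name": "carry_out", "arguments": {"plan": [{"tx":1.5,"ty":-0.5,"tz":0,"rx":0,"ry":-0.006,"rz":0},{"tx":0,"ty":0,"tz":-10,"rx":0,"ry":0,"rz":0},{"tx":0,"ty":0,"tz":-15,"rx":0,"ry":0,"rz":0},{"tx":0,"ty":0,"tz":-15,"rx":0,"ry":0,"rz":0},{"tx":0,"ty":0,"tz":-20,"rx":0,"ry":0,"rz":0},{"tx":0,"ty":0,"tz":-20,"rx":0,"ry":0,"rz":0},{"tx":0,"ty":0,"tz":-20,"rx":0,"ry":0,"rz":0},{"tx":0,"ty":0,"tz":-20,"rx":0,"ry":0,"rz":0},{"tx":0,"ty":0,"tz":-20,"rx":0,"ry":0,"rz":0},{"tx":0,"ty":0,"tz":-8,"rx":0,"ry":0,"rz":0},{"tx":0,"ty":0,"tz":0,"rx":0,"ry":0,"rz":0},{"tx":0,"ty":0,"tz":0,"rx":0,"ry":0,"rz":0}]}}

```text
time: 24.35
tool_pos: [562.8, -100.4, 68.2]
tcp_rot: [-3.139, -0.003, -0.099]
contact_force: [0.2, -0.9, -0.1]
grip_width: 92.0
finger_force: 0.0
```

Request:
{"name": "carry_out", "arguments": {"plan": [{"tx":0,"ty":0,"tz":0,"rx":0,"ry":0,"rz":0},{"tx":0,"ty":0,"tz":0,"rx":0,"ry":0,"rz":0},{"tx":0,"ty":0,"tz":0,"rx":0,"ry":0,"rz":0},{"tx":0,"ty":0,"tz":0,"rx":0,"ry":0,"rz":0},{"tx":0,"ty":0,"tz":0,"rx":0,"ry":0,"rz":0},{"tx":0,"ty":0,"tz":0,"rx":0,"ry":0,"rz":0},{"tx":0,"ty":0,"tz":0,"rx":0,"ry":0,"rz":0},{"tx":0,"ty":0,"tz":0,"rx":0,"ry":0,"rz":0}], "gripper": 1}}

```text
time: 25.15
tool_pos: [562.7, -100.1, 68.0]
tcp_rot: [-3.14, -0.003, -0.099]
contact_force: [-0.5, 0.5, 2.5]
grip_width: 61.5
finger_force: 29.9
```

Request:
{"name": "carry_out", "arguments": {"plan": [{"tx":0,"ty":0,"tz":10,"rx":0,"ry":0,"rz":0},{"tx":0,"ty":0,"tz":20,"rx":0,"ry":0,"rz":0},{"tx":0,"ty":0,"tz":30,"rx":0,"ry":0,"rz":0},{"tx":0,"ty":0,"tz":30,"rx":0,"ry":0,"rz":0},{"tx":0,"ty":0,"tz":30,"rx":0,"ry":0,"rz":0},{"tx":0,"ty":0,"tz":20,"rx":0,"ry":0,"rz":0},{"tx":0,"ty":0,"tz":10,"rx":0,"ry":0,"rz":0},{"tx":0,"ty":15,"tz":0,"rx":0,"ry":0,"rz":0},{"tx":-2,"ty":25,"tz":0,"rx":0,"ry":0,"rz":0},{"tx":-2,"ty":35,"tz":0,"rx":0,"ry":0,"rz":0},{"tx":-2,"ty":40,"tz":0,"rx":0,"ry":0,"rz":0},{"tx":-2,"ty":40,"tz":0,"rx":0,"ry":0,"rz":0}]}}

```text
time: 26.35
tool_pos: [553.0, 57.3, 215.9]
tcp_rot: [-3.139, 0.001, -0.099]
contact_force: [0.7, -0.6, -3.3]
grip_width: 61.6
finger_force: 30.0
```

Request:
{"name": "carry_out", "arguments": {"plan": [{"tx":-2,"ty":40,"tz":0,"rx":0,"ry":0,"rz":0},{"tx":-2,"ty":40,"tz":0,"rx":0,"ry":0,"rz":0},{"tx":-2,"ty":40,"tz":0,"rx":0,"ry":0,"rz":0},{"tx":0,"ty":40,"tz":0,"rx":0,"ry":0,"rz":0},{"tx":0,"ty":40,"tz":0,"rx":0,"ry":0,"rz":0},{"tx":0,"ty":30,"tz":0,"rx":0,"ry":0,"rz":0},{"tx":0,"ty":19,"tz":0,"rx":0,"ry":0,"rz":0},{"tx":0,"ty":0,"tz":0,"rx":0,"ry":0,"rz":0},{"tx":0,"ty":0,"tz":0,"rx":0,"ry":0,"rz":0}]}}

```text
time: 27.25
tool_pos: [547.9, 303.8, 216.6]
tcp_rot: [-3.141, -0.001, -0.098]
contact_force: [-0.1, 0.1, -3.3]
grip_width: 61.5
finger_force: 30.0
```

Run:
```python
from h import *
p,R=st()
F=p+[-.5,.5,-63]; print('foot',F)
a=[]
for k in('scene','side'):
    im,m=snap(k,k+'4.png'); u=proj(m,[548,305,130]).astype(int); x0,y0=max(u[0]-40,0),max(u[1]-55,0); print(k,x0,y0,proj(m,F),proj(m,F+[0,0,110]))
    a.append(cv2.resize(im[y0:y0+100,x0:x0+80,::-1],(400,500),interpolation=cv2.INTER_CUBIC))
    h=cv2.cvtColor(im,cv2.COLOR_RGB2HSV)
    r=cv2.inRange(h,(0,150,40),(7,255,255))|cv2.inRange(h,(172,150,40),(180,255,255))
    M=np.zeros_like(r); M[max(u[1]-55,0):u[1]+40,u[0]-30:u[0]+14]=255; r&=M
    n,l,s,c=cv2.connectedComponentsWithStats(r); print([(s[i],c[i]) for i in range(1,n) if s[i][4]>15])
    t=np.linspace(0,6.28,40); P=np.array([proj(m,F+[31*np.cos(q),31*np.sin(q),z]) for q in t for z in(0,110)]); print('pred bbox',P.min(0),P.max(0))
cv2.imwrite('pics/p2.png',np.hstack(a))
```

```text
t 27.25 p [547.86 303.81 216.55] x [ 1.  -0.1  0. ] z [ 0.  0. -1.] grasp [547.85 303.8  235.35] F [-0.15  0.05 -3.34] w 61.49936190192066 29.953684508800507 q [0.38 0.54 1.24 0.   1.36 2.05]
foot [547.36 304.31 153.55]
scene 367 151 [408.51 201.33] [412.21 175.1 ]
[(array([403, 172,  18,   9,  52], dtype=int32), array([411.5, 177. ])), (array([402, 184,  19,  10, 117], dtype=int32), array([410.4 , 189.37])), (array([401, 195,  18,  10, 115], dtype=int32), array([408.7, 200. ]))]
pred bbox [399.54 170.01] [421.64 206.79]
side 226 94 [266.07 142.97] [262.84 111.3 ]
[(array([253, 110,  14,   6,  30], dtype=int32), array([258.1, 113.4])), (array([254, 123,  19,   9, 113], dtype=int32), array([261.7 , 127.45])), (array([256, 134,  19,  11, 149], dtype=int32), array([264.91, 139.68])), (array([236, 168,   6,  12,  52], dtype=int32), array([238.81, 173.27]))]
pred bbox [252.92 107.56] [275.53 147.24]
```

Both views agree with the prediction: the canister is upright above the left mid-line. I lower it with a slight pre-tilt (0.045 rad) to match the ledge sag.

Request:
{"name": "carry_out", "arguments": {"plan": [{"tx":-2,"ty":0,"tz":-5,"rx":-0.007,"ry":-0.045,"rz":0},{"tx":0,"ty":0,"tz":-10,"rx":0,"ry":0,"rz":0},{"tx":0,"ty":0,"tz":-10,"rx":0,"ry":0,"rz":0},{"tx":0,"ty":0,"tz":-10,"rx":0,"ry":0,"rz":0},{"tx":0,"ty":0,"tz":-6,"rx":0,"ry":0,"rz":0},{"tx":0,"ty":0,"tz":-3,"rx":0,"ry":0,"rz":0},{"tx":0,"ty":0,"tz":0,"rx":0,"ry":0,"rz":0},{"tx":0,"ty":0,"tz":0,"rx":0,"ry":0,"rz":0}]}}

```text
time: 28.15
tool_pos: [546.8, 304.1, 174.0]
tcp_rot: [-3.142, -0.048, -0.099]
contact_force: [-0.5, -0.1, -4.0]
grip_width: 61.6
finger_force: 30.0
```

Request:
{"name": "carry_out", "arguments": {"plan": [{"tx":0,"ty":0,"tz":-1,"rx":0,"ry":0,"rz":0},{"tx":0,"ty":0,"tz":-1,"rx":0,"ry":0,"rz":0},{"tx":0,"ty":0,"tz":-1,"rx":0,"ry":0,"rz":0},{"tx":0,"ty":0,"tz":-1,"rx":0,"ry":0,"rz":0},{"tx":0,"ty":0,"tz":0,"rx":0,"ry":0,"rz":0},{"tx":0,"ty":0,"tz":0,"rx":0,"ry":0,"rz":0}]}}

```text
time: 28.75
tool_pos: [546.5, 304.0, 169.7]
tcp_rot: [3.141, -0.048, -0.099]
contact_force: [0.8, 0.0, -3.7]
grip_width: 61.8
finger_force: 30.0
```

Request:
{"name": "carry_out", "arguments": {"plan": [{"tx":0,"ty":0,"tz":-1,"rx":0,"ry":0,"rz":0},{"tx":0,"ty":0,"tz":-1,"rx":0,"ry":0,"rz":0},{"tx":0,"ty":0,"tz":-1,"rx":0,"ry":0,"rz":0},{"tx":0,"ty":0,"tz":0,"rx":0,"ry":0,"rz":0},{"tx":0,"ty":0,"tz":0,"rx":0,"ry":0,"rz":0}]}}

```text
time: 29.25
tool_pos: [546.6, 304.1, 166.8]
tcp_rot: [3.141, -0.048, -0.099]
contact_force: [1.6, 0.4, -3.1]
grip_width: 61.4
finger_force: 30.0
```

Request:
{"name": "carry_out", "arguments": {"plan": [{"tx":0,"ty":0,"tz":-1,"rx":0,"ry":0,"rz":0},{"tx":0,"ty":0,"tz":-1,"rx":0,"ry":0,"rz":0},{"tx":0,"ty":0,"tz":0,"rx":0,"ry":0,"rz":0},{"tx":0,"ty":0,"tz":0,"rx":0,"ry":0,"rz":0}]}}

```text
time: 29.65
tool_pos: [546.6, 304.1, 164.8]
tcp_rot: [3.141, -0.048, -0.099]
contact_force: [0.7, -0.2, -1.7]
grip_width: 61.3
finger_force: 30.0
```

Request:
{"name": "carry_out", "arguments": {"plan": [{"tx":0,"ty":0,"tz":-1,"rx":0,"ry":0,"rz":0},{"tx":0,"ty":0,"tz":-1,"rx":0,"ry":0,"rz":0},{"tx":0,"ty":0,"tz":0,"rx":0,"ry":0,"rz":0},{"tx":0,"ty":0,"tz":0,"rx":0,"ry":0,"rz":0}]}}

```text
time: 30.05
tool_pos: [546.6, 304.1, 163.0]
tcp_rot: [3.141, -0.048, -0.099]
contact_force: [0.8, 0.1, -0.2]
grip_width: 61.3
finger_force: 30.0
```

Request:
{"name": "carry_out", "arguments": {"plan": [{"tx":0,"ty":0,"tz":0,"rx":0,"ry":0,"rz":0},{"tx":0,"ty":0,"tz":0,"rx":0,"ry":0,"rz":0},{"tx":0,"ty":0,"tz":0,"rx":0,"ry":0,"rz":0}]}}

```text
time: 30.35
tool_pos: [546.6, 304.0, 162.9]
tcp_rot: [3.141, -0.048, -0.099]
contact_force: [0.2, -0.2, -0.3]
grip_width: 62.0
finger_force: 30.0
```

The ledge now carries the whole weight. I let go.

Request:
{"name": "carry_out", "arguments": {"plan": [{"tx":0,"ty":0,"tz":0,"rx":0,"ry":0,"rz":0},{"tx":0,"ty":0,"tz":0,"rx":0,"ry":0,"rz":0},{"tx":0,"ty":0,"tz":0,"rx":0,"ry":0,"rz":0},{"tx":0,"ty":0,"tz":0,"rx":0,"ry":0,"rz":0},{"tx":0,"ty":0,"tz":0,"rx":0,"ry":0,"rz":0},{"tx":0,"ty":0,"tz":0,"rx":0,"ry":0,"rz":0},{"tx":0,"ty":0,"tz":0,"rx":0,"ry":0,"rz":0},{"tx":0,"ty":0,"tz":0,"rx":0,"ry":0,"rz":0}], "gripper": 0}}

```text
time: 31.15
tool_pos: [546.5, 304.0, 162.8]
tcp_rot: [3.141, -0.048, -0.099]
contact_force: [-0.1, 0.6, -0.0]
grip_width: 91.7
finger_force: 0.0
```

Request:
{"name": "carry_out", "arguments": {"plan": [{"tx":-0.3,"ty":0,"tz":7,"rx":0,"ry":0,"rz":0},{"tx":-0.5,"ty":0,"tz":12,"rx":0,"ry":0,"rz":0},{"tx":-0.7,"ty":0,"tz":15,"rx":0,"ry":0,"rz":0},{"tx":-0.7,"ty":0,"tz":15,"rx":0,"ry":0,"rz":0},{"tx":-0.9,"ty":0,"tz":20,"rx":0,"ry":0,"rz":0},{"tx":-0.9,"ty":0,"tz":20,"rx":0,"ry":0,"rz":0},{"tx":-0.9,"ty":0,"tz":20,"rx":0,"ry":0,"rz":0},{"tx":0,"ty":0,"tz":10,"rx":0,"ry":0,"rz":0},{"tx":0,"ty":0,"tz":0,"rx":0,"ry":0,"rz":0},{"tx":0,"ty":0,"tz":0,"rx":0,"ry":0,"rz":0}]}}

```text
time: 32.15
tool_pos: [541.4, 303.9, 281.3]
tcp_rot: [3.141, -0.047, -0.099]
contact_force: [-0.1, -0.4, -0.4]
grip_width: 91.9
finger_force: 0.0
```

Run:
```python
from h import *
p,R=st(); a=[]
F=np.array([548.3,304.3,100])
for k in('scene','side'):
    im,m=snap(k,k+'5.png'); u=proj(m,[548,305,130]).astype(int); x0,y0=max(u[0]-40,0),max(u[1]-55,0); print(k,x0,y0,'foot',proj(m,F),'mid',proj(m,[548.5,304,104]))
    a.append(cv2.resize(im[y0:y0+100,x0:x0+80,::-1],(400,500),interpolation=cv2.INTER_CUBIC))
    h=cv2.cvtColor(im,cv2.COLOR_RGB2HSV)
    r=cv2.inRange(h,(0,150,40),(7,255,255))|cv2.inRange(h,(172,150,40),(180,255,255))
    M=np.zeros_like(r); M[max(u[1]-55,0):u[1]+40,u[0]-30:u[0]+14]=255; r&=M
    n,l,s,c=cv2.connectedComponentsWithStats(r); print([(s[i],c[i]) for i in range(1,n) if s[i][4]>15])
    t=np.linspace(0,6.28,40); P=np.array([proj(m,F+[31*np.cos(q)-.047*z,31*np.sin(q),z]) for q in t for z in(0,110)]); print('pred bbox',P.min(0),P.max(0))
cv2.imwrite('pics/p3.png',np.hstack(a))
```

```text
t 32.15 p [541.42 303.92 281.33] x [ 0.99 -0.1   0.05] z [ 0.05 -0.01 -1.  ] grasp [540.53 304.02 300.1 ] F [-0.07 -0.38 -0.36] w 91.92512962074291 0.0 q [ 0.4   0.47  1.18 -0.02  1.45  2.07]
scene 367 151 foot [406.83 213.44] mid [406.88 212.6 ]
[(array([402, 184,  19,   9,  62], dtype=int32), array([411.4 , 188.94])), (array([401, 196,  17,  11, 107], dtype=int32), array([408.6 , 201.82])), (array([399, 207,  18,  10, 112], dtype=int32), array([406.99, 212.07]))]
pred bbox [398.05 182.27] [419.5  218.99]
side 226 94 foot [267.76 157.39] mid [267.75 156.33]
[(array([254, 125,  18,   8,  52], dtype=int32), array([261.65, 129.38])), (array([256, 137,  19,  12, 135], dtype=int32), array([265.01, 143.28])), (array([258, 149,  18,  11, 132], dtype=int32), array([266.9 , 155.05])), (array([236, 168,   6,  11,  51], dtype=int32), array([238.84, 173.16]))]
pred bbox [253.71 123.51] [277.04 161.83]
```

View pics/p3.png

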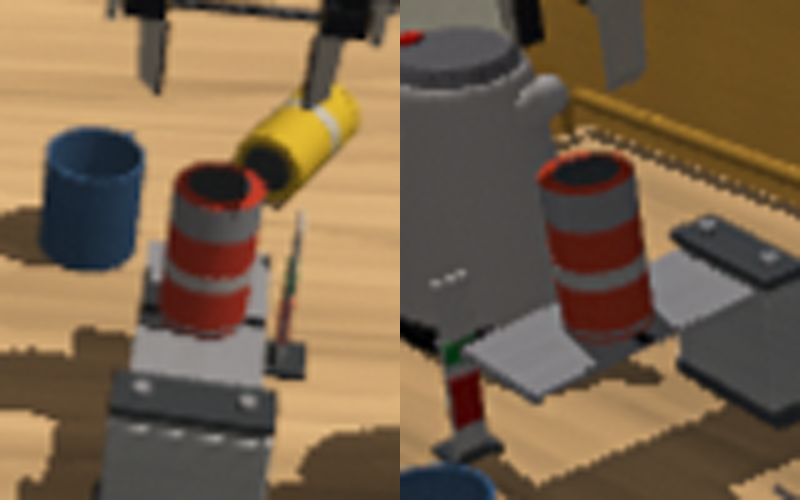

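The canister stands free on the left (sound) ledge over the black mid-line: foot at about (207,320) in the left half and (605,325) in the right. It leans slightly with the sag, the ledge has hardly sunk and the fingers are clear above. I hand in.

```bash
python3 -c "
from plant import bot
print(bot.close_job())"
```

```text
the job is handed in; nothing more can be done
None
```

The red canister went to the coaster, the left ledge sank about 8 mm at 8 N and the right about 26 mm, so it now stands let go on the sound left ledge's middle line; handed in at about 32 s, with no verdict returned.

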